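Hold the spring jaw of a mask holder open

ROBOT

A 6-joint arm with a two-finger parallel gripper is mounted at the origin on a cart in front of the work surface, level with it; the furniture and walls round the work are solid. World frame = base frame: x ahead of the robot, y to its left, z up, the work surface at z = 0. Lengths are in mm, angles in rad, forces in N, time in s.
With the tool pointing down it reaches from about 350 to 775 mm from the base axis. Payload 7.3 kg.
Tool frame: the origin (TCP) lies at the very end of the fingers, on their centre line; the grasp point (between the pads) lies 19 mm behind it (bot.grip_point_offset is the distance from the TCP to the grasp point, in mm); z points along the fingers, y is the line along which they close (so a half turn about z gives the same grasp; the last joint's range is limited). The gripper opens to 92 mm and grips with 3 to 60 N. Pads are 19 mm wide; open, the fingers measure 130 mm over their backs; the gripper's body (75 mm by 190 mm) begins 47 mm behind the grasp point.
Start: joints at [0.963, 0.342, 1.524, -0, 1.275, -0.146], TCP at [233.908, 470.034, 226.741] pointing down, gripper open.
Joint ranges: [-2.53, 2.53], [-0.77, 2.02], [0.04, 2.7], [-1, 4.14], [0.28, 2.66], [-3.11, 3.11]. Speed limits (rad/s): [2.57, 2.57, 3.14, 3.14, 3.14, 3.14].

INTERFACE

Orientations are given as [roll, pitch, yaw] about the fixed x, y, z axes, in that order (R = Rz(yaw) Ry(pitch) Rx(roll)).
In Python, from plant import bot gives the robot as it stands. The module is installed in compiled form; this text tells all that it offers.
- The arm moves only by the shell command python3 -m jog 'ROWS' [OPENING]. ROWS is JSON, a list of rows, each a list of 6 numbers: the shift along the tool's x, y, z in mm, then the turn, a rotation vector about the tool's x, y, z in rad. In form: [[dx, dy, dz, rx, ry, rz], ...]. A call has 1 to 12 rows; each row shifts and turns the commanded pose from where the row before left it, along the tool's axes as they then stand; what a row does not reach is not made up. A row lasts 1/10 s, in which the tool goes at most 50 mm and 8.59 degrees, less where a joint would pass 70% of its speed; a pose out of reach is approached as far as the arm can. A call with a gripper value outside its range is refused whole. OPENING is the opening in per cent of the stroke, from 0 (shut) to 100 (fully open), set as the call begins (- or left out, the last holds). The fingers move at their own pace and stop on an object; the grip force is fixed at half the most. Time passes only in rows, so rows that do not move let the fingers close. It gives the time, the measured TCP pose, the force, the opening and the grip force at its end, in the units of the state.
- bot.get_obs(): the state, without advancing time (a new reading comes with each control period).
- bot.capture(name): name is "side" or "top"; returns the picture (384x512x3 uint8, red, green, blue); there is no depth.
- bot.camera_model(name): a dict with "fx", "fy", "cx", "cy" (pixels), "dist_coeffs" ([k1, k2, p1, p2, k3] as OpenCV has them; the pictures are not rectified), "position" and "orientation" of the camera in the world. Camera axes: x right, y down, z forward; pixel columns grow to the right and rows downward; lengths in mm; the calibration is good to about 2 mm. A picture is of the moment at which its call begins. camera_model takes no time and is no camera call.
- bot.close_job(): hands the job in; it is judged then, once.
Trained networks look in the newest picture that a camera, given by its name, has taken for a name from the list of things; names that differ only in an ending like _2 or _b are one class to them, and where a whole thing is asked for, a point or a joint stands for the part that bears it (a point fixed in the world has none). Each returns a list of dicts, best first, with "p" (0 to 1); they miss things now and then, are a little off and sometimes report something else, mostly with a low value. They report only what shows in the picture. A call takes as long as a camera call. They do not tell look-alikes from the thing itself.
- bot.outline_of(target, camera): "mask" (384x512 bool, what is visible of it) and "pixel" ([column, row] in pixels, amid what is visible of it).
The state is a dict: "time": time; "joint_positions": joint angles; "dq": joint speeds; "tau": joint torques, N m; "tool_pos": TCP position; "tcp_rot": TCP orientation; "contact_force": force on the tool from outside, world axes, zero at the start; "moment": the same for the moment, N m; "grip_width": finger opening in mm; "finger_force": force on a finger pad.
Only numpy, scipy, OpenCV 4.12 (cv2) and the standard library are available. Lean on these libraries where they do the work, as an engineer would, in place of code of your own. Each camera call takes 0.05 s, during which the arm holds its last target. There are 200 camera calls.

TASK

The photomask in the bench holder is about to be taken out: swing the holder's clear dust cover up and back until it rests on its stop, then draw the spring jaw straight out by its upright pull plate until the line across the jaw meets the index lines on the guide blocks, and finish still holding it there (the spring takes it back if you let go). Do not draw it well past the lines, because its ledge would slip from under the mask; leave the mask lying in its seat and the things around the holder where they are.

Things in the scene. Friction and masses are not known exactly. Their poses are not given: they have to be found in the camera images.
- holder: the mask holder, an aluminium bench fixture 140 x 128 mm, 64 mm high, immovable. Origin: centre of its underside, on the bench. z up, +x from its front (cover handle, pull plate) to the hinge at its rear; its front faces more or less the robot. Base plate top at z = 12 mm; the mask lies in the rear half, on a rear ledge and on two prongs of the jaw that reach 22 mm under it
- cover (a joint): hinge of the clear dust cover (132 x 120 mm, 52 mm deep, about 0.2 kg, aluminium edges), in rad: 0 shut, grows as the front is lifted, 1.75 (about 100 degrees) open on its stop. It swings freely: let go below about 1.45 rad it falls shut, beyond about 1.6 rad it leans back and rests on the stop
- cover_hinge (a point): middle of the hinge axis of the cover, 66 mm behind and 45 mm above the holder's origin; the axis runs along the holder's y
- cover_bar (a point): middle of the cover's handle: a round steel bar 9 mm thick along the holder's y, straight for 54 mm, on two stand-offs, with 37 mm of room between it and the cover's front wall, nothing below it. Shut, it is 108 mm in front of the holder's origin and 50 mm above the bench: 174 mm in front of and 5 mm above the hinge axis, about which it swings; it can turn between the fingers
- jaw (a joint): slide of the spring jaw, in m: 0 about where it clamps the mask, grows as it is drawn out along the holder's -x; 0.015 where its line meets the index lines; hard stop at 0.028, but beyond about 0.022 the mask loses its support. The spring pulls it back with 4 N at 0 and 7.8 N at the mark (250 N/m)
- pull_plate (a point): grasp point, mid thickness and width, of the jaw's upright pull plate, which the shut cover covers: aluminium, 9 mm thick along the holder's x, 36 mm wide, top 58 mm above the bench; the point is 46 mm above the bench and, at jaw 0, 50 mm in front of the holder's origin. Behind it 25 mm are free down to the slide (18 mm high), then the 23 mm high jaw block; nothing above 20 mm in front
- jaw_line (a point): middle of the dark line across the top of the jaw block, 23 mm above the bench; moves with the jaw, 16 mm in front of the holder's origin when the jaw is at 0
- holder_mark (a point): point midway between the dark index lines on the two guide blocks left and right of the slide, 31 mm in front of the holder's origin and 20 mm above the bench; the jaw's line is on the mark when both have the same holder x
- mask_center (a point): centre of the photomask, a square glass plate 64 x 64 x 3 mm with a grid of chrome dies, 30 g, loose; it lies level 19.5 mm above the bench, 24 mm behind the holder's origin, its z up
- tweezers_center (a point): centre of black tweezers 112 mm long, lying on the bench right of the holder; leave alone
- carrier_center (a point): centre of an orange round wafer carrier, 70 mm across, 14 mm high, left of the holder; leave alone
- white_carrier_center (a point): centre of a white round wafer carrier, 70 mm across, 14 mm high, on the bench right of the holder; leave alone
- pen_center (a point): centre of a marker pen 128 mm long lying on the bench; leave alone
- beaker_center (a point): centre of a plastic beaker 53 mm across, 65 mm high, behind the holder; leave alone
Not all that is in view belongs to the job. Leave any turquoise look-alike of the holder alone.

How it is judged:
By the outcome, as a careful person would: the job done as asked, in the order asked, and still so for the second after the job is handed in, while the arm keeps its last pose, push and grip.
It also fails if it takes over 56 s, if anything falls off the work surface, if the arm or the gripper's body presses on something with over 40 N, if the wrist force passes 120 N, or if a joint passes its speed limit or range.

## Working session

There is one attempt and no reset: what is moved stays moved. The work goes in short steps, Python scripts to look and compute and a shell command to move; the robot and the scene stay as the last step left them, time stands still between calls to the robot, and variables do not carry over. Pictures are saved under pics/ and viewed, at most 10 in all, crops included, and the job is handed in when it is done.

```bash
mkdir -p pics; cat > h.py <<'E'
import numpy as np, cv2
from scipy.spatial.transform import Rotation as R
from plant import bot
def cam(n):
    m=bot.camera_model(n); K=np.array([[m['fx'],0,m['cx']],[0,m['fy'],m['cy']],[0,0,1.]])
    o=m['orientation']; o=np.array(o,float)
    Rm=o if o.shape==(3,3) else R.from_euler('xyz',o).as_matrix()
    return K,np.array(m['dist_coeffs'],float),np.array(m['position'],float),Rm
def ray(n,px):
    K,d,p,Rm=cam(n); u=cv2.undistortPoints(np.array([[px]],float),K,d)[0,0]
    return p,Rm@np.array([u[0],u[1],1.])
def atz(n,px,z):
    p,v=ray(n,px); return p+v*(z-p[2])/v[2]
def proj(n,P):
    K,d,p,Rm=cam(n); P=np.atleast_2d(np.array(P,float)); r=Rm.T
    return cv2.projectPoints(P,cv2.Rodrigues(r)[0],-r@p,K,d)[0][:,0]
def save(n,f,crop=None,s=1):
    im=bot.capture(n)[:,:,::-1]
    if crop: a,b,c,e=crop; im=im[b:e,a:c]
    cv2.imwrite('pics/'+f,cv2.resize(im,None,fx=s,fy=s,interpolation=cv2.INTER_CUBIC))
E
python3 - <<'E'
from h import *
a=bot.capture('top');b=bot.capture('side')
cv2.imwrite('pics/a.png',np.vstack([a,b])[:,:,::-1][:, :] if 0 else cv2.resize(np.hstack([a,b])[:,:,::-1],(800,300)))
cv2.imwrite('pics/top0.png',a[:,:,::-1]);cv2.imwrite('pics/side0.png',b[:,:,::-1])
for n in('top','side'):
    print(n,bot.camera_model(n))
    for t in('holder','cover','cover_bar','cover_hinge','pull_plate','mask_center','holder_mark','jaw_line'):
        print(t,[(round(o['p'],2),np.round(o['pixel']).tolist(),int(o['mask'].sum())) for o in bot.outline_of(t,n)])
o=bot.get_obs();print(o)
E
```

```text
top {'fx': 397.57265983241547, 'fy': 397.57265983241547, 'cx': 253.99245853652903, 'cy': 184.92463595970796, 'dist_coeffs': array([-0.14269798,  0.        ,  0.        ,  0.        ,  0.        ]), 'position': array([ 450.74308808, -105.59714588, 1385.07209428]), 'orientation': array([-3.03779557e+00,  3.54876524e-04, -1.56138986e+00])}
holder [(0.92, [240.0, 183.0], 1625), (0.77, [177.0, 220.0], 1797)]
cover [(0.8, [176.0, 220.0], 1582), (0.65, [238.0, 186.0], 1491)]
cover_bar [(0.98, [173.0, 223.0], 1704), (0.9, [241.0, 187.0], 1530)]
cover_hinge [(0.74, [237.0, 185.0], 1544), (0.58, [174.0, 222.0], 1690)]
pull_plate []
mask_center []
holder_mark [(0.97, [238.0, 185.0], 1654), (0.71, [176.0, 224.0], 1762)]
jaw_line [(0.37, [239.0, 186.0], 1398)]
side {'fx': 392.83308165827134, 'fy': 392.83308165827134, 'cx': 260.4703155281566, 'cy': 194.73133325896632, 'dist_coeffs': array([-0.04999104,  0.        ,  0.        ,  0.        ,  0.        ]), 'position': array([ 147.05383215, -832.28925999,  628.75197588]), 'orientation': array([-2.12189845e+00,  1.31125660e-03, -5.44577497e-01])}
hol
[... 372 characters left out ...]
94)]
jaw_line []
{'time': 0.9, 'joint_positions': array([ 9.63013250e-01,  3.41981048e-01,  1.52410939e+00, -1.15889662e-05,
        1.27542291e+00, -1.45987135e-01]), 'dq': array([ 0.00037898,  0.00199303,  0.0017933 ,  0.000736  , -0.00128921,
       -0.00193154]), 'tau': array([-4.20953938e-04, -4.31126761e+01, -2.44472605e+01,  7.14878971e-02,
        4.82166919e-02,  6.42816275e-06]), 'tool_pos': array([233.8983577 , 470.0251623 , 226.74706852]), 'tcp_rot': array([3.14151580e+00, 2.25066136e-05, 2.67980008e+00]), 'contact_force': array([-0.10130707,  0.73892633, -0.27242144]), 'moment': array([-0.03635246, -0.02006856, -0.0400253 ]), 'finger_force': 0.0, 'grip_width': 91.95427848813472}
```

View pics/top0.png

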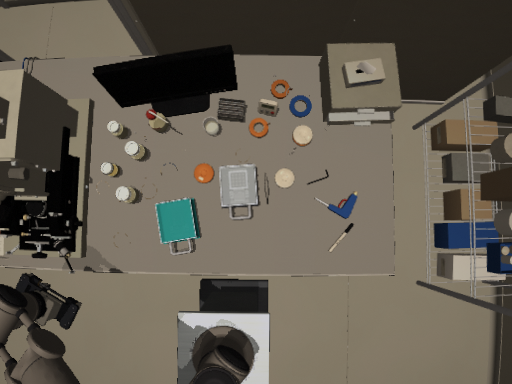

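View pics/side0.png

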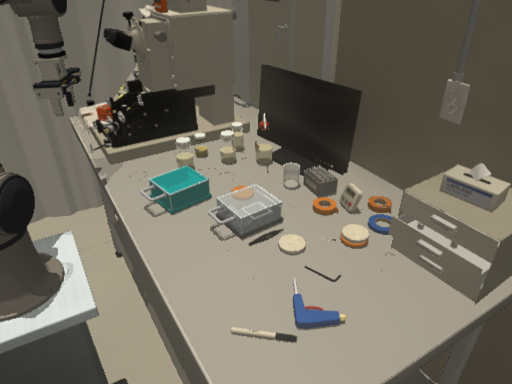

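Look-alikes: the turquoise holder at top (176,220) / side (178,188), and the clear/aluminium holder at top (239,186) / side (248,210). I choose the clear one, because it has the clear cover over a mask. Next is a close crop to check that.

```bash
python3 - <<'E'
import cv2,numpy as np
a=cv2.imread('pics/top0.png')[155:225,205:275];b=cv2.imread('pics/side0.png')[172:242,200:290]
f=lambda i:cv2.resize(i,None,fx=5,fy=5,interpolation=cv2.INTER_CUBIC)
cv2.imwrite('pics/b.png',np.hstack([f(a),f(b)]))
E
```

```text
(no output)
```

View pics/b.png

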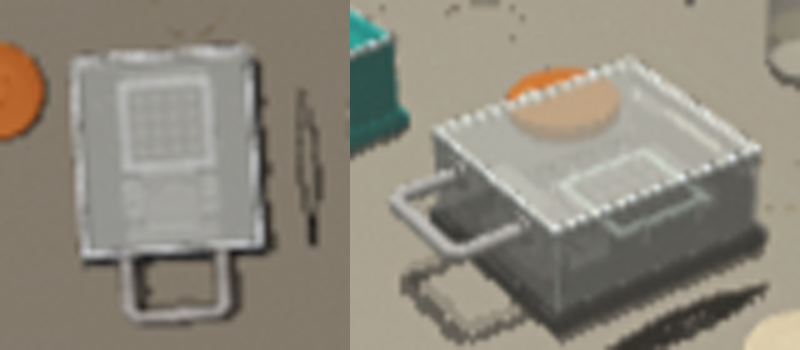

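```bash
cat > fit.py <<'E'
from h import *
from scipy.optimize import least_squares
T=lambda u,v:(205+(u+.5)/5-.5,155+(v+.5)/5-.5)
S=lambda u,v:(200+(u-350+.5)/5-.5,172+(v+.5)/5-.5)
M=np.array([[66,60,64],[66,-60,64],[-66,-60,64],[-66,60,64],[-108,0,50.]])
t=np.array([T(75,55),T(252,48),T(265,250),T(87,257),T(179,314)])
s=np.array([S(632,60),S(758,150),S(557,232),S(437,130),S(424,224)])
def W(q,P):
    c,n=np.cos(q[2]),np.sin(q[2]);P=np.atleast_2d(P);return np.c_[q[0]+c*P[:,0]-n*P[:,1],q[1]+n*P[:,0]+c*P[:,1],P[:,2]]
for c in('top','side','both'):
    f=lambda q:np.r_[(proj('top',W(q,M))-t).ravel() if c!='side' else [],(proj('side',W(q,M))-s).ravel() if c!='top' else []]
    r=least_squares(f,[450,-60,0]);print(c,r.x,np.round(r.fun,1))
print(W(r.x,M))
E
python3 fit.py
```

```text
top [ 5.87625158e+02 -5.22173388e+01  6.40102053e-02] [ 0.1  0.9  0.4  0.3 -0.  -0.9 -0.4 -0.3 -0.   0. ]
side [ 5.83575739e+02 -5.01555732e+01  7.75193969e-02] [ 0.2 -0.4  0.8 -0.2 -0.4 -0.1 -0.6 -0.2 -0.   0.6]
both [ 5.85191406e+02 -5.09302117e+01  7.01329040e-02] [-0.4  1.7 -0.1  0.9 -0.3 -0.3 -0.7  0.5 -0.2  0.7  1.  -0.4  1.4 -0.1
  0.1 -0.1  0.2 -0.4  0.5  0.4]
[[ 646.82463285   13.54726807   64.        ]
 [ 655.23368388 -106.15773542   64.        ]
 [ 523.55818004 -115.40769156   64.        ]
 [ 515.14912901    4.29731193   64.        ]
 [ 477.4569033   -58.49835767   50.        ]]
```

The crop confirms the choice: a clear cover, mask grid and handle, with the handle bar at top (241,217). The holder sits at about (585,-51) with yaw 0.07, and the bar is at about (477,-58,50).

```bash
python3 -m jog '[[0,0,0,0,0,0.1484],[0,0,0,0,0,0.1484],[0,0,0,0,0,0.1484],[0,0,0,0,0,0.1484],[0,0,0,0,0,0.1484],[0,0,0,0,0,0.1484],[0,0,0,0,0,0.1484]]' 33 && python3 -m jog '[[-45,17,6,0,0,0],[-45,17,6,0,0,0],[-45,17,6,0,0,0],[-45,17,6,0,0,0],[-45,17,6,0,0,0],[-45,17,6,0,0,0],[-45,17,6,0,0,0],[-45,17,6,0,0,0],[-45,17,6,0,0,0],[-45,17,6,0,0,0],[-45,17,6,0,0,0],[-45,17,6,0,0,0]]'
python3 -m jog '[[0,0,0,0,0,0],[0,0,0,0,0,0]]'
cat > rel.py <<'E'
from h import *; import sys
def rel(P):
    o=bot.get_obs();Rt=R.from_euler('xyz',o['tcp_rot']).as_matrix();return Rt.T@(np.array(P)-o['tool_pos'])
E
python3 - <<'E'
from rel import *
print(rel([477.5,-58.5,31]),bot.get_obs()['joint_positions'])
E
```

```text
time: 1.6
tool_pos: [233.9, 470.0, 226.7]
tcp_rot: [3.142, -0.0, 1.635]
contact_force: [-0.3, 1.2, -0.1]
grip_width: 40.2
finger_force: 0.0
time: 2.8
tool_pos: [475.9, -56.4, 154.6]
tcp_rot: [3.141, -0.0, 1.641]
contact_force: [1.1, 1.5, -0.4]
grip_width: 30.4
finger_force: 0.0
time: 3.0
tool_pos: [475.1, -55.0, 154.3]
tcp_rot: [-3.141, -0.001, 1.638]
contact_force: [-0.1, 0.2, 0.3]
grip_width: 30.5
finger_force: 0.0
[ -3.77898842   2.29914092 123.29114147] [-2.75895081e-01  3.34049651e-01  1.75600332e+00  4.46185040e-04
  1.05271307e+00 -3.43761689e-01]
```

```bash
python3 -m jog '[[-4,2,20,0,0,0],[0,0,20,0,0,0],[0,0,20,0,0,0],[0,0,15,0,0,0],[0,0,0,0,0,0]]'
python3 - <<'E'
from h import *
save('side','c.png',(190,150,310,240),6)
E
```

```text
time: 3.5
tool_pos: [475.8, -56.2, 78.5]
tcp_rot: [-3.138, -0.002, 1.643]
contact_force: [-0.2, -0.5, -0.4]
grip_width: 30.7
finger_force: 0.0
```

View pics/c.png

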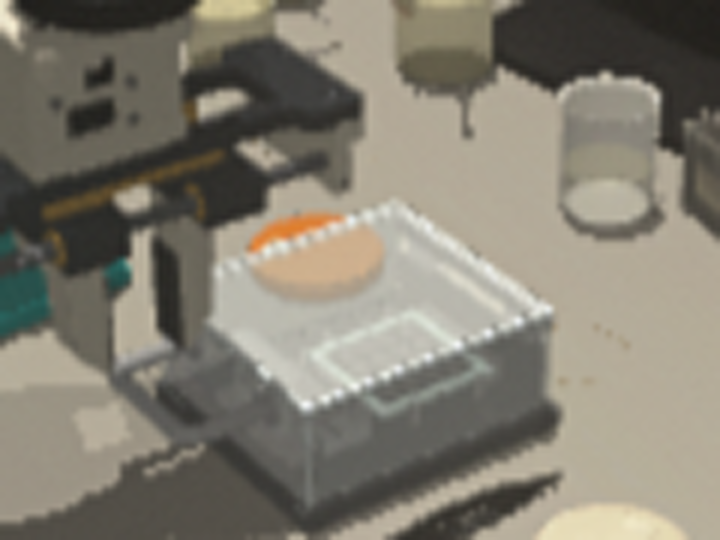

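The fingers straddle the bar: front finger tip at about crop (90,365), rear tip at (180,345), with the bar between them. I go down and grip.

```bash
python3 -m jog '[[-2,1,16,0,0,0],[0,0,16,0,0,0],[0,0,15,0,0,0],[0,0,0,0,0,0]]'; python3 -m jog '[[0,0,0,0,0,0],[0,0,0,0,0,0],[0,0,0,0,0,0],[0,0,0,0,0,0],[0,0,0,0,0,0],[0,0,0,0,0,0]]' 0
```

```text
time: 3.95
tool_pos: [478.1, -59.2, 32.5]
tcp_rot: [-3.14, -0.001, 1.642]
contact_force: [-1.3, -0.3, 0.3]
grip_width: 30.4
finger_force: 0.0
time: 4.55
tool_pos: [478.8, -60.2, 33.5]
tcp_rot: [3.141, 0.0, 1.641]
contact_force: [-2.2, -0.1, 6.4]
grip_width: 7.9
finger_force: 30.0
```

```bash
cat > arc.py <<'E'
from rel import *
def rows(th0,th1,n,da,L=174.07,ph0=np.arctan2(5,174),off=17):
    a=bot.get_obs(); R0=R.from_euler('xyz',a['tcp_rot']); yaw=.07
    e=np.array([np.cos(yaw),np.sin(yaw),0]);
    d=lambda th:L*(-np.cos(th+ph0)*e+np.sin(th+ph0)*np.array([0,0,1]))
    Rt=R0; z=lambda r:r.as_matrix()[:,2]
    for i in range(n):
        t0=th0+(th1-th0)*i/n; t1=th0+(th1-th0)*(i+1)/n
        Rn=Rt*R.from_rotvec([-da,0,0])
        dp=d(t1)-d(t0)+off*(z(Rn)-z(Rt))
        print(np.round(Rt.inv().apply(dp),1).tolist(),-da); Rt=Rn
E
python3 -c "
from arc import *
rows(0,1.71,20,.03)"
```

```text
[-0.0, 1.6, -14.8] -0.03
[-0.0, 3.3, -14.6] -0.03
[-0.0, 5.0, -14.2] -0.03
[-0.0, 6.6, -13.6] -0.03
[-0.0, 8.1, -12.8] -0.03
[-0.0, 9.5, -11.9] -0.03
[-0.0, 10.8, -10.7] -0.03
[-0.0, 12.0, -9.5] -0.03
[-0.0, 13.0, -8.1] -0.03
[-0.0, 13.8, -6.6] -0.03
[-0.0, 14.5, -5.0] -0.03
[-0.0, 15.0, -3.4] -0.03
[-0.0, 15.3, -1.7] -0.03
[-0.0, 15.4, 0.0] -0.03
[-0.0, 15.3, 1.7] -0.03
[-0.0, 15.0, 3.4] -0.03
[-0.0, 14.5, 5.1] -0.03
[-0.0, 13.8, 6.7] -0.03
[-0.0, 13.0, 8.2] -0.03
[-0.0, 11.9, 9.5] -0.03
```

```bash
python3 -m jog '[[0,1.6,-14.8,-0.03,0,0],[0,3.3,-14.6,-0.03,0,0],[0,5,-14.2,-0.03,0,0],[0,6.6,-13.6,-0.03,0,0],[0,8.1,-12.8,-0.03,0,0]]'; python3 -m jog '[[0,0,0,0,0,0]]'
```

```text
time: 5.05
tool_pos: [497.3, -58.6, 104.7]
tcp_rot: [2.994, -0.001, 1.642]
contact_force: [-6.5, -2.4, 1.7]
grip_width: 7.9
finger_force: 30.0
time: 5.15
tool_pos: [497.7, -58.6, 105.8]
tcp_rot: [2.993, -0.0, 1.641]
contact_force: [-8.8, -2.3, 2.2]
grip_width: 7.8
finger_force: 30.0
```

```bash
python3 -m jog '[[0,9.5,-11.9,-0.03,0,0],[0,10.8,-10.7,-0.03,0,0],[0,12,-9.5,-0.03,0,0],[0,13,-8.1,-0.03,0,0],[0,13.8,-6.6,-0.03,0,0],[0,0,0,0,0,0]]'; python3 -m jog '[[0,14.5,-5,-0.03,0,0],[0,15,-3.4,-0.03,0,0],[0,15.3,-1.7,-0.03,0,0],[0,15.4,0,-0.03,0,0],[0,0,0,0,0,0]]'
```

```text
time: 5.75
tool_pos: [547.3, -54.8, 165.5]
tcp_rot: [2.839, -0.0, 1.642]
contact_force: [-12.8, 1.3, 14.1]
grip_width: 7.9
finger_force: 30.0
time: 6.25
tool_pos: [602.0, -50.7, 194.2]
tcp_rot: [2.718, -0.001, 1.641]
contact_force: [-3.5, 5.4, 8.7]
grip_width: 8.2
finger_force: 30.0
```

```bash
python3 -m jog '[[0,15.3,1.7,-0.03,0,0],[0,15,3.4,-0.03,0,0],[0,14.5,5.1,-0.03,0,0],[0,13.8,6.7,-0.03,0,0],[0,0,0,0,0,0]]'; python3 -m jog '[[0,6.5,4.1,-0.015,0,0],[0,6.5,4.1,-0.015,0,0],[0,6,4.7,-0.015,0,0],[0,0,0,0,0,0],[0,0,0,0,0,0]]'; python3 -c "
from h import *
print(bot.get_obs()['joint_positions'])
save('side','d.png',(170,100,330,220),5)"
```

```text
time: 6.75
tool_pos: [662.3, -46.7, 204.0]
tcp_rot: [2.599, -0.001, 1.641]
contact_force: [-0.6, 5.1, 2.2]
grip_width: 7.7
finger_force: 30.0
time: 7.25
tool_pos: [684.2, -45.1, 202.6]
tcp_rot: [2.556, -0.001, 1.642]
contact_force: [-0.9, 4.6, 1.0]
grip_width: 7.7
finger_force: 30.0
[-0.26261391  0.39577082  1.67311954  0.35914859  0.54201706 -0.59184677]
```

View pics/d.png

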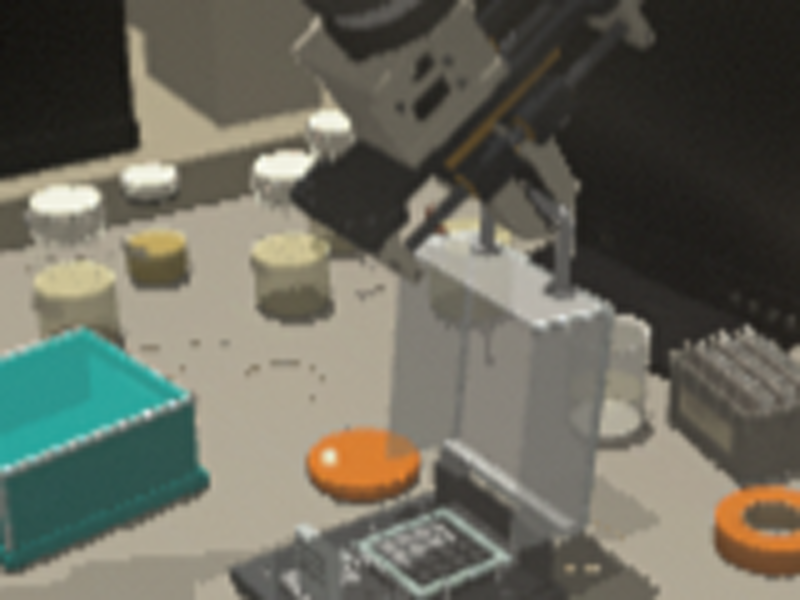

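The cover is almost open (about 1.68 rad) and the mask is in view in its seat. I ease it onto the stop.

```bash
python3 -m jog '[[0,2,1.6,0,0,0],[0,2,1.6,0,0,0],[0,0,0,0,0,0]]';python3 -m jog '[[0,2,1.7,0,0,0],[0,2,1.7,0,0,0],[0,0,0,0,0,0]]'
```

```text
time: 7.6
tool_pos: [689.0, -44.7, 201.9]
tcp_rot: [2.557, -0.001, 1.642]
contact_force: [-1.3, 4.5, 0.5]
grip_width: 7.9
finger_force: 30.0
time: 7.9
tool_pos: [694.1, -44.3, 201.2]
tcp_rot: [2.557, -0.001, 1.642]
contact_force: [-1.1, 4.9, -0.7]
grip_width: 7.5
finger_force: 30.0
```

```bash
python3 -m jog '[[0,2,1.7,0,0,0],[0,0,0,0,0,0],[0,0,0,0,0,0]]';python3 -m jog '[[0,2,1.7,0,0,0],[0,0,0,0,0,0],[0,0,0,0,0,0]]'
```

```text
time: 8.2
tool_pos: [696.5, -44.2, 200.8]
tcp_rot: [2.558, -0.001, 1.642]
contact_force: [-0.9, 4.8, -1.9]
grip_width: 8.2
finger_force: 30.0
time: 8.5
tool_pos: [698.2, -44.1, 200.3]
tcp_rot: [2.559, -0.001, 1.642]
contact_force: [-6.8, 4.3, 2.3]
grip_width: 7.8
finger_force: 30.0
```

It is on the stop (the x force jumped to about -7 N). I release and back out along the fingers.

```bash
python3 -m jog '[[0,0,0,0,0,0],[0,0,0,0,0,0],[0,0,0,0,0,0],[0,0,0,0,0,0],[0,0,0,0,0,0]]' 30; python3 -m jog '[[0,0,-8,0,0,0],[0,0,-15,0,0,0],[0,0,-20,0,0,0],[0,0,-20,0,0,0],[0,0,-20,0,0,0],[0,0,0,0,0,0]]'; python3 -c "
from h import *
save('side','e.png',(190,100,310,240),4)
from rel import *
print(bot.get_obs()['joint_positions'])
"
```

```text
time: 9.0
tool_pos: [699.3, -44.9, 201.5]
tcp_rot: [2.556, 0.0, 1.641]
contact_force: [0.1, 0.7, -0.7]
grip_width: 27.4
finger_force: 0.0
time: 9.6
tool_pos: [653.3, -48.2, 275.1]
tcp_rot: [2.551, 0.002, 1.641]
contact_force: [-0.2, -0.2, 0.9]
grip_width: 27.3
finger_force: 0.0
[-0.2847558   0.26761227  1.65179788  0.30769475  0.68563158 -0.54055661]
```

View pics/e.png

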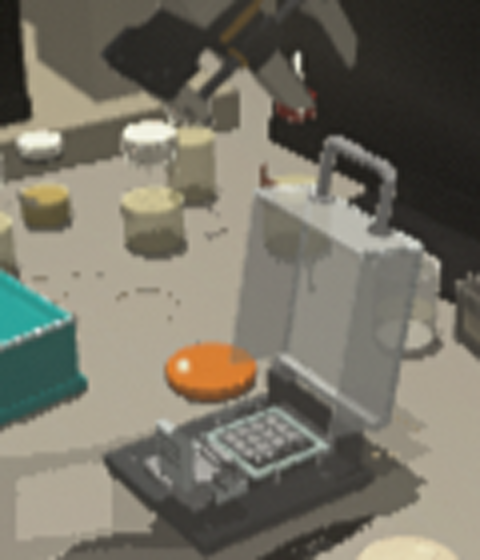

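The cover rests on its stop; the mask is in its seat, and the pull plate is at side pixel (234,212). I go above the plate.

```bash
python3 -m jog '[[0,-24.4,-16.2,0,0,0],[0,-24.4,-16.2,0,0,0],[0,-24.4,-16.2,0,0,0],[0,-24.4,-16.2,0,0,0],[0,0,0,0.1463,0,0],[0,0,0,0.1463,0,0],[0,0,0,0.1463,0,0],[0,0,0,0.1463,0,0],[0,0,0,0,0,0],[0,0,0,0,0,0]]'; python3 -c "
from rel import *
print(rel([536.5,-54.5,90]))
save('top','f.png',(200,140,280,230),6)
for n in('top','side'):
    bot.capture(n)
    for t in('pull_plate','jaw_line','holder_mark','mask_center'):
        for o in bot.outline_of(t,n):
            print(n,t,round(o['p'],2),np.round(o['pixel'],1),int(o['mask'].sum()))
from fit import W
q=[586.4,-51,.07]
P=W(q,[[-50,0,46],[-50,0,58],[-16,0,23],[-31,0,20],[24,0,21]]);print(P,proj('top',P),proj('side',P))
"
```

```text
time: 10.65
tool_pos: [536.8, -55.7, 269.1]
tcp_rot: [3.141, -0.001, 1.642]
contact_force: [-0.0, -0.0, 0.4]
grip_width: 27.4
finger_force: 0.0
[  1.01532011  -0.26564615 179.09875669]
top jaw_line 0.74 [236.4 152.3] 445
top holder_mark 0.95 [240.5 151.8] 445
top holder_mark 0.78 [171.5 216.8] 1389
side pull_plate 0.76 [234.7 214. ] 306
side jaw_line 0.59 [234.6 219.4] 316
side jaw_line 0.19 [273.4 171.9] 2197
side holder_mark 0.7 [266.4 187.8] 3813
side holder_mark 0.57 [176.9 189.3] 2022
side holder_mark 0.45 [263.9 336.3] 449
side mask_center 0.64 [258.6 209.4] 272
top [ 5.87625158e+02 -5.22173388e+01  6.40102053e-02] [ 0.1  0.9  0.4  0.3 -0.  -0.9 -0.4 -0.3 -0.   0. ]
side [ 5.83575739e+02 -5.01555732e+01  7.75193969e-02] [ 0.2 -0.4  0.8 -0.2 -0.4 -0.1 -0.6 -0.2 -0.   0.6]
both [ 5.85191406e+02 -5.09302117e+01  7.01329040e-02] [-0.4  1.7 -0.1  0.9 -0.3 -0.3 -0.7  0.5 -0.2  0.7  1.  -0.4  1.4 -0.1
  0.1 -0.1  0.2 -0.4  0.5  0.4]
[[ 646.82463285   13.54726807   64.        ]
 [ 655.23368388 -106.15773542   64.        ]
 [ 523.55818004 -115.40769156   64.        ]
 [ 515.14912901    4.29731193   64.        ]
 [ 477.4569033   -58.49835767   50.        ]]
[[536.52244999 -54.49714237  46.        ]
 [536.52244999 -54.49714237  58.        ]
 [570.439184   -52.11908556  23.        ]
 [555.47591899 -53.16822827  20.        ]
 [610.34122401 -49.32137166  21.        ]] [[239.22758327 200.61914433]
 [239.0936552  200.38832956]
 [238.91382574 191.19848917]
 [239.19460035 195.60639112]
 [238.28034354 179.73703283]] [[234.49465773 210.73617644]
 [234.33056601 206.96407007]
 [245.37037578 213.71399847]
 [240.77969448 216.42850109]
 [257.39703049 209.61702297]]
```

View pics/f.png

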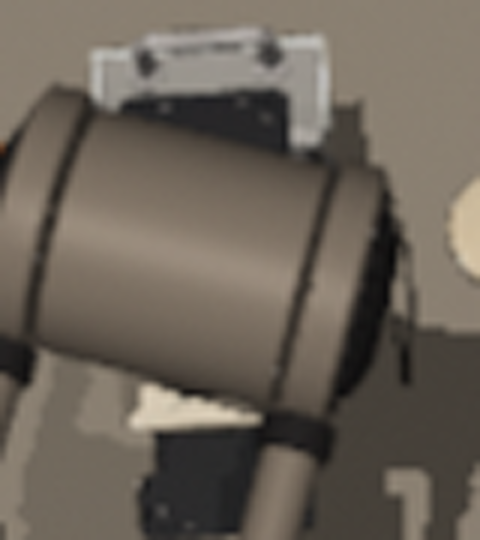

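The arm hides the holder from above, but the side-camera detections (plate 234.7, mask 258.6,209.4) agree with the pose to about 1 px. I descend and grip the plate.

```bash
python3 -m jog '[[1,0,25,0,0,0],[0,0,30,0,0,0],[0,0,30,0,0,0],[0,0,30,0,0,0],[0,0,25,0,0,0],[0,0,20,0,0,0],[0,0,15,0,0,0],[0,0,10,0,0,0],[0,0,10,0,0,0],[0,0,0,0,0,0]]' && python3 -m jog '[[0,0,10,0,0,0],[0,0,10,0,0,0],[0,0,10,0,0,0],[0,0,10,0,0,0],[0,0,5,0,0,0],[0,0,0,0,0,0],[0,0,0,0,0,0]]'; python3 -c "
from h import *
save('side','g.png',(180,130,310,240),5)"
```

```text
time: 12.2
tool_pos: [535.8, -54.9, 74.8]
tcp_rot: [-3.14, -0.001, 1.641]
contact_force: [0.3, 0.1, 0.1]
grip_width: 27.5
finger_force: 0.0
time: 12.9
tool_pos: [536.5, -55.1, 30.8]
tcp_rot: [-3.142, -0.0, 1.641]
contact_force: [-0.2, -0.1, 0.5]
grip_width: 27.5
finger_force: 0.0
```

View pics/g.png

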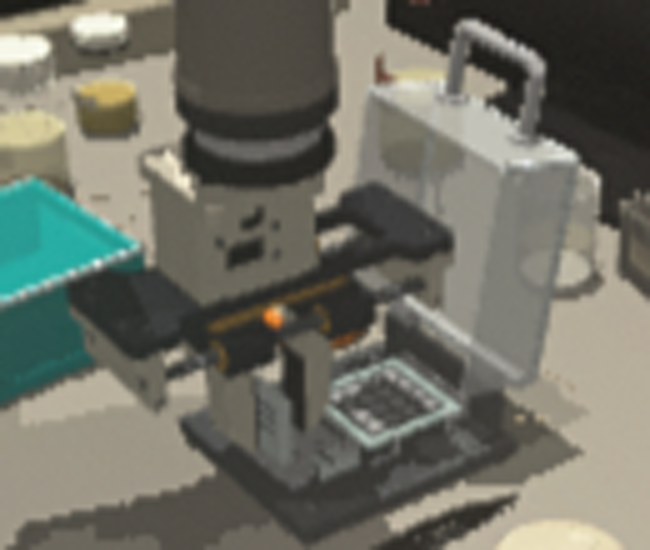

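```bash
python3 -m jog '[[0,0,3,0,0,0],[0,0,0,0,0,0],[0,0,0,0,0,0],[0,0,0,0,0,0],[0,0,0,0,0,0],[0,0,0,0,0,0]]' 0; python3 -m jog '[[0,0,0,0,0,0],[0,0,0,0,0,0]]'; python3 -m jog '[[0,-1.5,0,0,0,0],[0,0,0,0,0,0],[0,0,0,0,0,0]]'; python3 -m jog '[[0,-1.5,0,0,0,0],[0,0,0,0,0,0],[0,0,0,0,0,0]]'
```

```text
time: 13.55
tool_pos: [536.9, -55.0, 27.9]
tcp_rot: [3.141, 0.0, 1.641]
contact_force: [3.2, 0.5, -2.7]
grip_width: 8.7
finger_force: 30.0
time: 13.75
tool_pos: [536.7, -55.0, 27.9]
tcp_rot: [3.141, 0.0, 1.641]
contact_force: [4.5, 2.1, -2.4]
grip_width: 8.8
finger_force: 30.0
time: 14.05
tool_pos: [534.9, -55.2, 27.9]
tcp_rot: [3.141, 0.0, 1.641]
contact_force: [4.1, 1.2, -2.2]
grip_width: 8.6
finger_force: 30.0
time: 14.35
tool_pos: [533.4, -55.3, 27.9]
tcp_rot: [3.142, -0.0, 1.641]
contact_force: [4.6, 1.6, -1.8]
grip_width: 8.9
finger_force: 30.0
```

```bash
python3 -m jog '[[0,-2,0,0,0,0],[0,-2,0,0,0,0],[0,-2,0,0,0,0],[0,0,0,0,0,0],[0,0,0,0,0,0]]'; python3 -m jog '[[0,-2,0,0,0,0],[0,-2,0,0,0,0],[0,-1.5,0,0,0,0],[0,0,0,0,0,0],[0,0,0,0,0,0],[0,0,0,0,0,0]]'; python3 -c "
from h import *
ims=[bot.capture('side')[175:235,200:280].astype(float) for _ in range(8)]
im=np.mean(ims,0).astype(np.uint8)[:,:,::-1]
cv2.imwrite('pics/i.png',cv2.resize(im,None,fx=10,fy=10,interpolation=cv2.INTER_CUBIC))
print(bot.get_obs()['tool_pos'],bot.get_obs()['contact_force'])
from fit import W
q=[586.4,-51,.07]
for j in(0,15):
  print(10*(proj('side',W(q,[[-16-j,-10,23],[-16-j,10,23],[-31,-20,20],[-31,20,20],[-31,-30,20]]))-[200,175]+.5))
"
```

```text
time: 14.85
tool_pos: [527.8, -55.7, 27.9]
tcp_rot: [3.141, 0.0, 1.641]
contact_force: [5.8, 1.1, -2.6]
grip_width: 8.5
finger_force: 30.0
time: 15.45
tool_pos: [522.7, -56.1, 27.9]
tcp_rot: [3.14, 0.0, 1.641]
contact_force: [6.8, 2.4, -3.7]
grip_width: 8.7
finger_force: 30.0
[522.66715058 -56.1240718   27.86642007] [ 8.3265935   0.76495491 -5.13390049]
top [ 5.87625158e+02 -5.22173388e+01  6.40102053e-02] [ 0.1  0.9  0.4  0.3 -0.  -0.9 -0.4 -0.3 -0.   0. ]
side [ 5.83575739e+02 -5.01555732e+01  7.75193969e-02] [ 0.2 -0.4  0.8 -0.2 -0.4 -0.1 -0.6 -0.2 -0.   0.6]
both [ 5.85191406e+02 -5.09302117e+01  7.01329040e-02] [-0.4  1.7 -0.1  0.9 -0.3 -0.3 -0.7  0.5 -0.2  0.7  1.  -0.4  1.4 -0.1
  0.1 -0.1  0.2 -0.4  0.5  0.4]
[[ 646.82463285   13.54726807   64.        ]
 [ 655.23368388 -106.15773542   64.        ]
 [ 523.55818004 -115.40769156   64.        ]
 [ 515.14912901    4.29731193   64.        ]
 [ 477.4569033   -58.49835767   50.        ]]
[[478.96940508 409.12393309]
 [438.70021528 375.37429107]
 [453.20825072 454.02045658]
 [373.43099685 385.44126117]
 [473.81830011 471.73303917]]
[[432.59003996 427.405194  ]
 [392.65140857 393.18731889]
 [453.20825072 454.02045658]
 [373.43099685 385.44126117]
 [473.81830011 471.73303917]]
```

View pics/i.png

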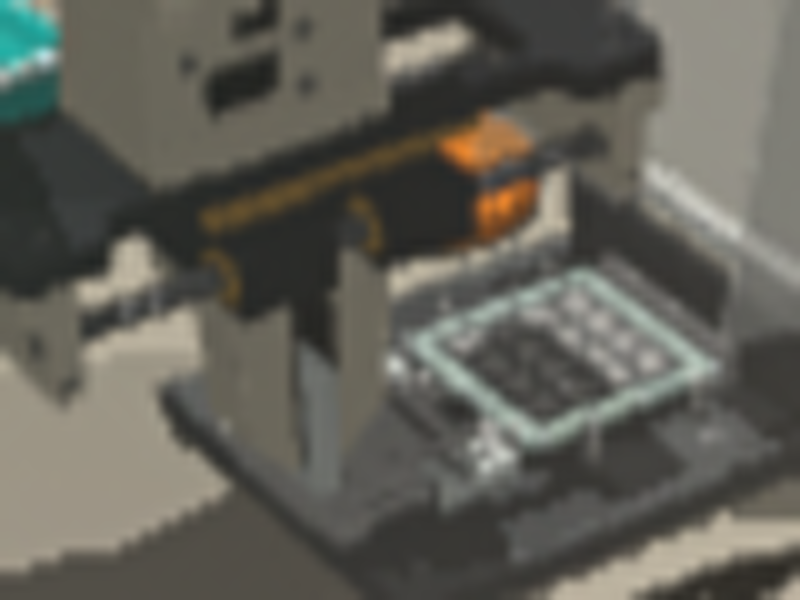

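```bash
python3 - <<'E' | tail -40
from h import *
from fit import W
e=cv2.resize(cv2.imread('pics/e.png'),(120,140),interpolation=cv2.INTER_AREA)[90:140,30:90] # cols220-280 rows190-240
n=np.mean([bot.capture('side')[190:240,220:280].astype(float) for _ in range(8)],0)[:,:,::-1]
def up(a,ov):
    a=a[8:38,6:46].astype(float); a=np.clip((a-30)*255/(150 if ov[1] else 100),0,255).astype(np.uint8)
    b=cv2.resize(a,(400,300),interpolation=cv2.INTER_CUBIC)
    if ov[0]:
        for y0,y1,z in((-32,-24,20),(24,32,20)):
            p=10*(proj('side',W(q,[[-31,y0,z],[-31,y1,z]]))-[226,198]+.5)
            cv2.line(b,*[tuple(int(v) for v in r) for r in p],(0,0,255),1)
        p=10*(proj('side',W(q,[[-16-ov[2],-14,23],[-16-ov[2],14,23]]))-[226,198]+.5)
        cv2.line(b,*[tuple(int(v) for v in r) for r in p],(0,255,0),1)
    return b
q=[586.4,-51,.07]
cv2.imwrite('pics/j.png',np.vstack([np.hstack([up(e,(0,1,0)),up(e,(1,1,0))]),np.hstack([up(n,(0,0,0)),up(n,(1,0,14))])]))
from scipy.ndimage import map_coordinates
xs=np.arange(-60,0,3.)
print('x',xs.astype(int))
for im,nm in((e,'e'),(n,'n')):
  g=im.mean(2)
  for y,z in((-6,23),(-10,23),(-14,23),(-20,20),(-25,20),(-30,20)):
    p=proj('side',W(q,np.c_[xs,0*xs+y,0*xs+z]))-[220,190]
    print(nm,y,map_coordinates(g,[p[:,1],p[:,0]],order=1).astype(int))
E
```

```text
top [ 5.87625158e+02 -5.22173388e+01  6.40102053e-02] [ 0.1  0.9  0.4  0.3 -0.  -0.9 -0.4 -0.3 -0.   0. ]
side [ 5.83575739e+02 -5.01555732e+01  7.75193969e-02] [ 0.2 -0.4  0.8 -0.2 -0.4 -0.1 -0.6 -0.2 -0.   0.6]
both [ 5.85191406e+02 -5.09302117e+01  7.01329040e-02] [-0.4  1.7 -0.1  0.9 -0.3 -0.3 -0.7  0.5 -0.2  0.7  1.  -0.4  1.4 -0.1
  0.1 -0.1  0.2 -0.4  0.5  0.4]
[[ 646.82463285   13.54726807   64.        ]
 [ 655.23368388 -106.15773542   64.        ]
 [ 523.55818004 -115.40769156   64.        ]
 [ 515.14912901    4.29731193   64.        ]
 [ 477.4569033   -58.49835767   50.        ]]
x [-60 -57 -54 -51 -48 -45 -42 -39 -36 -33 -30 -27 -24 -21 -18 -15 -12  -9
  -6  -3]
e -6 [108  99  99 103 105 116 146 165 165 162 150 122 106  89 102 129 136 143
 123 123]
e -10 [ 95  98 103 104 108 134 162 167 165 157 142 122  89  73  85  98 125 136
 115 107]
e -14 [ 92 100 105 101 104 133 150 162 154 115 107  94  83  76  74  91 127 141
 114  92]
e -20 [ 89  89  89  86  85  87  89  94  84  77  90  94  95  83  87  89 111 150
 154 115]
e -25 [ 87  86  87  87  86  85  88  92  86  80  92  99  94  97  97  93 106 147
 154 143]
e -30 [ 87  90  88  86  85  80  89 100  93  89 102 104 111 117 104  74  89 112
 121 122]
n -6 [106  97  92  89  87  86  86  85  75  65  78  78  61  53  64 117 151 133
  85  77]
n -10 [ 96  89  88  87  86  86  86  86  76  67  82  77  59  53  75 128 154 125
  80  71]
n -14 [ 86  87  87  86  83  83  87  85  75  69  82  77  75  79 110 135 151 128
  84  74]
n -20 [ 88  88  89  89  90  89  90  94  85  78  96 108 165 156 162 125 142 170
 146 102]
n -25 [ 84  81  82  87  87  87  90  95  86  78  98 130 140 178 153 113 140 166
 152 143]
n -30 [ 81  85  82  86  89  81  90 104  95  90 125 175 165 174 142  92 101 116
 125 127]
```

View pics/j.png

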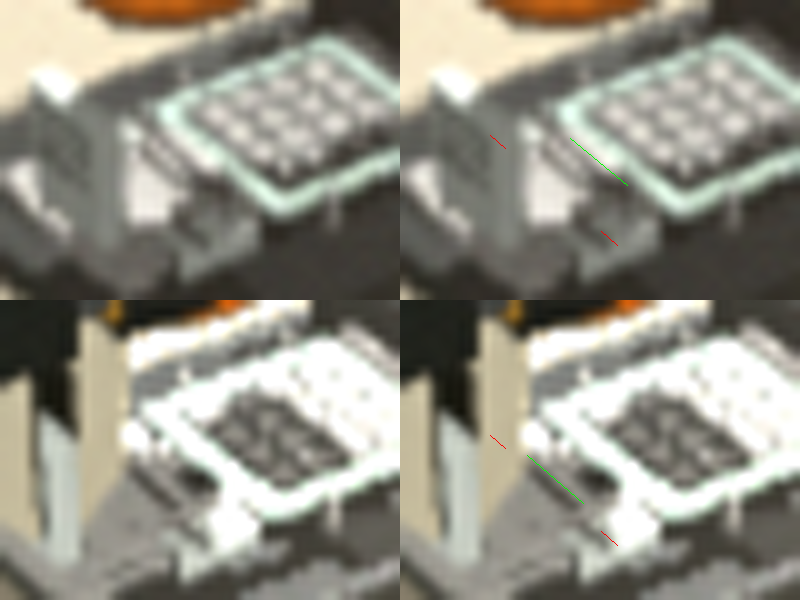

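The lower half of the picture shows the jaw's dark line around (175,490), nearly collinear with the right guide block's index line at about (195,535). I measure both at sub-pixel level with the same model.

```bash
cat > line.py <<'E'
from h import *
from fit import W
from scipy.ndimage import map_coordinates
q=[586.4,-51,.07]
g=np.mean([bot.capture('side').astype(float).mean(2) for _ in range(10)],0)
xs=np.arange(-39,-27.9,.25)
for y,z in((-2,23),(-4,23),(-6,23),(-8,23),(-10,23),(-12,23),(-19,20),(-21,20),(-23,20),(-25,20),(-27,20)):
    p=proj('side',W(q,np.c_[xs,0*xs+y,0*xs+z]))
    v=map_coordinates(g,[p[:,1],p[:,0]],order=1)
    b=np.interp(xs,[xs[0],xs[-1]],[v[:6].mean(),v[-6:].mean()]); w=np.clip(b-v-3,0,None)
    print('J' if z==23 else 'G',y,round((w*xs).sum()/w.sum(),2),'min',xs[v.argmin()],round(v.min()), np.round(v[::4]).astype(int))
o=bot.get_obs();print(o['tool_pos'],o['contact_force'],o['time'])
E
python3 line.py | tail -12
```

```text
J -2 -33.28 min -33.25 67 [85 85 81 76 71 68 67 69 74 79 84 86]
J -4 -33.38 min -32.75 67 [86 84 82 77 72 69 67 70 75 82 85 83]
J -6 -33.53 min -34.0 64 [86 84 81 75 69 64 66 69 74 78 81 82]
J -8 -33.49 min -32.25 65 [87 84 80 75 70 67 65 66 73 79 83 80]
J -10 -33.61 min -33.5 67 [86 84 81 76 72 68 68 71 76 82 83 81]
J -12 -33.63 min -34.0 68 [85 84 80 75 70 68 69 71 75 79 82 82]
G -19 -33.54 min -33.0 74 [ 92  90  88  85  80  77  74  82  89  93  97 100]
G -21 -33.97 min -34.25 78 [ 96  95  91  86  81  78  82  88  95  99 102 105]
G -23 -33.55 min -34.25 79 [ 95  94  90  84  80  79  81  86  92  97 104 114]
G -25 -33.16 min -33.75 77 [ 95  94  91  87  83  78  78  84  90  99 110 121]
G -27 -33.17 min -33.5 84 [ 99 100  95  91  87  85  85  86  96 106 117 133]
[522.69618228 -56.15451017  27.88260627] [ 7.16490051  2.36495    -4.74965502] 16.75
```

The jaw line and index line agree to about 0.3 mm, and the spring force is about 7-8 N. The plate is still gripped, so I hand in.

```bash
python3 -c "
from plant import bot
print(bot.close_job())"
```

```text
the job is handed in; nothing more can be done
None
```

I handed the job in with the cover open on its stop, the jaw drawn until its line met the index lines (to about 0.3 mm in the side camera) and still gripped there, and the mask in its seat.

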